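# Unhook the parts basket from the keeper hook

### The arm

A 6-joint arm with a two-finger parallel gripper is mounted at the origin on the work surface. World frame = base frame: x ahead of the robot, y to its left, z up, the work surface at z = 0. Lengths are in m, angles in rad, forces in N, time in s.
With the tool pointing down it reaches from about 0.325 to 0.775 m from the base axis. Payload 9.3 kg.
Tool frame: the origin (TCP) lies midway between the tips of the shut fingers; the grasp point (between the pads) lies 19 mm behind it; x points along the fingers, y is the direction in which the jaws open and shut, and the axes are right-handed (so a half turn about x gives the same grasp; the last joint's range is limited). The gripper opens to 85 mm and grips with 20 to 120 N. Pads are 22 mm wide; open, the fingers measure 114 mm over their backs; the gripper's body (76 mm by 85 mm) begins 54 mm behind the grasp point. The pads swing forward as they close: fully open they stand 13 mm farther back than shut.
Start: joints at [1.02, 0.259, 0.021, 1.334, 0, 1.418], TCP at [0.213, 0.507, 0.231] pointing down, gripper open.
Joint ranges: [-3.04, 3.04], [-0.91, 1.82], [-1.04, 1.36], [-1.92, 1.95], [-1.52, 1.45], [-3.14, 3.14]. Speed limits (rad/s): [2.22, 2.22, 2.79, 3.14, 3.14, 3.14].

### API

Orientations are given as a 3x3 rotation matrix whose columns are the frame's x, y, z axes.
In Python, from station import * gives the robot as it stands. The module is installed in compiled form; this text tells all that it offers.
- The arm moves only by the tool apply_moves, never from a script. Its argument "rows" is a list that holds one entry, the list of rows, each a list of 6 numbers: the shift along the tool's x, y, z in cm, then the turn, a rotation vector about the tool's x, y, z in rad. A call has 1 to 20 rows; each row is the pose to reach, as a shift and turn from the pose commanded when the call began, along the tool's axes at that moment; what a row does not reach only later rows make up. A row lasts 1/10 s, in which the tool goes at most 50 mm and 8.59 degrees, less where a joint would pass 70% of its speed; a pose out of reach is approached as far as the arm can. A call with a gripper value outside its range is refused whole. "grip" is the closure, from 0 (fully open) to 1 (shut), set as the call begins (left out, the last holds). The fingers move at their own pace and stop on an object; "newtons" is the grip in N (left out, the last holds). Time passes only in rows, so rows that repeat a pose let the fingers close. It gives the time, the measured TCP pose, the force and the opening at its end, in the units of the state.
- sense(): the state, without advancing time (a new reading comes with each control period).
- get_image(name): name is "scene" or "side" or "wrist"; returns a dict with "frame" (420x560x3 uint8, red, green, blue), "vfov" (degrees; the focal length in pixels is half the picture's height over the tangent of half this angle, whatever the lens; pixels are square), "cx", "cy" (the principal point, pixels), "origin" and "orientation" of the camera in the world. Camera axes: x right, y up, looking along -z (the intrinsics and any distortion apply to the point x, -y, -z); pixel columns grow to the right and rows downward; lengths in m; the calibration is good to about 2 mm. A picture is of the moment at which its call begins. There is no depth.
- hand_in(): hands the job in, once; it reports no verdict.
Trained networks look in a picture, given as the dict that the camera call returned (one of the last four; its "shot" number tells which), for a name from the list of things; names that differ only in an ending like _2 or _b are one class to them, and where a whole thing is asked for, a point or a joint stands for the part that bears it (a point fixed in the world has none). Each returns a list of dicts, best first, with "conf" (0 to 1); they miss things now and then, are a little off and sometimes report something else, mostly with a low value. They report only what shows in the picture. A call takes as long as a camera call. They do not tell look-alikes from the thing itself.
- boxes_of(picture, name): "extent" ([centre column, centre row, width, height] in pixels, round what is visible of it).
- masks_of(picture, name): "pixels" (420x560 bool, what is visible of it) and "extent" ([centre column, centre row, width, height] in pixels, round what is visible of it).
- tip_of(picture, name): "point" ([column, row] in pixels: a listed point, or the origin of a listed thing).
The state is a dict: "time": time; "qpos": joint angles; "joint_vel": joint speeds; "effort": joint torques, N m; "ee_pos": TCP position; "tcp_rot": TCP orientation; "force": force on the tool from outside, world axes, zero at the start; "wrist_torque": the same for the moment, N m; "finger_gap": finger opening in m.
Only numpy, scipy, OpenCV 4.12 (cv2) and the standard library are available. Lean on these libraries where they do the work, as an engineer would, in place of code of your own. Each camera call takes 0.05 s, during which the arm holds its last target. There are 200 camera calls.

### The job

Take the small steel parts basket off the safety hook of the bench stand: push its bar back against the hook's sprung keeper, gently and only until you feel the firm stop, then lift it out through the opened throat. Lower the basket upright onto the floor of the black tray and let go only once it stands there, near the tray's middle. Never strain the hook (15 N or so is enough, 30 N bends it), and leave the screwdriver, the clear box and the jar where they are.

Things in the scene. Friction and masses are not known exactly. Their poses are not given: they have to be found in the camera images.
- stand: Hook stand, fixed. Origin on the bench below the hanging bar; +x points level from the bar towards the post, y along the bar, z up. Foot plate 120 x 130 x 12 mm centred at x = +145 mm. The hook head on its arm is a steel C seen from the side, 16 mm wide (shank block 22 mm), 158 to 189 mm above the bench: saddle, front wall, nose, throat with sprung keeper, shank.
- post_top (a point): Top of the stand's post (176 mm high, 125 mm behind the bar). A level arm runs from here to the hook head, which is clamped anywhere in a 28 mm span along it: its place is NOT measured and must be felt. In the stand's frame the front wall's outer face lies between x = -42 and -14 mm, and the bar's centre, pushed to the firm stop, lies between x = +13 and +41 mm.
- seat (a point): Stand point at x = 0, 172 mm above the bench: centre of the bar as it hangs on the flat saddle (saddle top 168 mm high). The nose, 8 mm thick, reaches back from the front wall over the bar (underside 179, top 187 mm high). Behind its end is the throat, open upwards: 11 mm long with the keeper fully pushed in, otherwise shut by it. Bar 24 mm up: clear of nose and keeper, free to go to -x.
- beam (a point): Point on the stand's arm, 95 mm behind the bar, 161 mm high. About the keeper: a steel tongue before the shank, top 188.5 mm high, sliding only to +x. 2 N starts it, 6.2 N holds it fully in; after 12 mm it meets a firm stop. The bar can rise only within the last 3 mm before this stop; pushed less, it jams under the nose. Ease off 1 mm from the stop before lifting. 30 N bends the hook.
- bail (a point): Centre of the basket's 8 mm square bar, 172 mm high at the start; the place to grasp. The bail is rigid: two upright flat legs 18 mm wide (x), 4 mm thick, outer faces 58 mm apart along y, from the basket to 8 mm above this point, joined by the bar along y. The hook passes between the legs: grasp their outer faces from above. Basket underside 112 mm below. Axes: x basket length, y bar, z up.
- basket: The loose steel basket, 0.3 to 0.6 kg, 110 mm long (x), 50 mm wide (y; 58 mm over the bail legs), 44 mm high, with rigid bail. Origin in the middle of its underside, axes as the bail's; at the start within 0.05 rad of the stand's axes.
- tray: Black plastic tray, fixed, open on top, 230 mm (x) by 190 mm (y), 24 mm high, walls 4 mm, floor 4 mm thick. Origin in the middle of its underside.
- driver: Screwdriver, 190 mm long, lying loose on the bench. Bystander.
- bolt_box: Clear plastic box 110 x 60 x 35 mm, loose on the bench, origin in the middle of its underside. Bystander.
- jar: Glass jar, 60 mm diameter, 85 mm high, loose on the bench, origin in the middle of its underside. Bystander.
Mind the look-alikes: they are no part of the job. Of the things shaped like the basket, the steel one is meant.

How it is judged:
By the outcome, as a careful person would: the job done as asked, in the order asked, and still so for the second after the job is handed in, with the robot touching nothing.
It also fails if it takes over 48 s, if anything falls off the work surface, if the arm or the gripper's body presses on something with over 40 N, if the wrist force passes 120 N, or if a joint passes its speed limit or range.

## Working session

There is one attempt and no reset: what is moved stays moved. The work goes in short steps, Python scripts to look and compute and a tool call to move; the robot and the scene stay as the last step left them, time stands still between calls to the robot, and variables do not carry over. Pictures are saved under pics/ and viewed, about 8 in all and at most 12, crops included, and the job is handed in when it is done.

Besides the shell and the picture viewer there is one more tool, called after "Call:" as name(argument=value, ...) on one line, values as JSON. apply_moves: Moves the arm, as the interface text tells. Its arguments: {"type":"object","properties":{"rows":{"type":"array"},"grip":{"type":"number"},"newtons":{"type":"number"}},"required":["rows"]}

```bash
mkdir -p pics; cat > h.py <<'E'
from station import *
import numpy as np, cv2
def save(p,n): cv2.imwrite(f'pics/{n}.png',cv2.cvtColor(p['frame'],cv2.COLOR_RGB2BGR))
def ray(p,uv):
    f=p['frame'].shape[0]/2/np.tan(np.radians(p['vfov'])/2)
    d=np.array([(uv[0]-p['cx'])/f,-(uv[1]-p['cy'])/f,-1.]); d=np.array(p['orientation'])@d
    return np.array(p['origin']),d/np.linalg.norm(d)
def proj(p,X):
    f=p['frame'].shape[0]/2/np.tan(np.radians(p['vfov'])/2)
    c=np.array(p['orientation']).T@(np.array(X)-np.array(p['origin']))
    return np.array([p['cx']+f*c[0]/-c[2],p['cy']-f*c[1]/-c[2]])
def tri(obs):
    A=np.zeros((3,3));b=np.zeros(3)
    for p,uv in obs:
        o,d=ray(p,uv);M=np.eye(3)-np.outer(d,d);A+=M;b+=M@o
    X=np.linalg.solve(A,b)
    return X,[np.round(np.linalg.norm(proj(p,X)-uv),1) for p,uv in obs]
def atz(p,uv,z):
    o,d=ray(p,uv); return o+d*(z-o[2])/d[2]
E
python3 - <<'E'
from h import *
P={n:get_image(n) for n in('scene','side','wrist')}
for n,p in P.items():
    print(n,{k:np.round(v,3).tolist() for k,v in p.items() if k not in('frame',)})
ims=[P['scene']['frame'],P['side']['frame']]
for n in P: save(P[n],n+'0')
for t in 'stand post_top seat beam bail basket tray driver bolt_box jar'.split():
  for n,p in P.items():
    print(t,n,[(np.round(r['point']).tolist(),round(r['conf'],2)) for r in tip_of(p,t)[:3]],[(np.round(r['extent']).tolist(),round(r['conf'],2)) for r in boxes_of(p,t)[:3]] if t in('basket','tray','stand') else '')
print(sense())
E
```

```text
scene {'vfov': 50.664, 'cx': 284.509, 'cy': 198.398, 'origin': [1.045, -0.568, 1.163], 'orientation': [[0.731, -0.565, 0.381], [0.682, 0.605, -0.411], [0.002, 0.561, 0.828]], 'shot': 1}
side {'vfov': 51.438, 'cx': 281.814, 'cy': 206.127, 'origin': [-0.018, -0.696, 0.998], 'orientation': [[0.745, 0.477, -0.467], [-0.667, 0.54, -0.513], [0.008, 0.694, 0.72]], 'shot': 2}
wrist {'vfov': 65.791, 'cx': 283.209, 'cy': 212.377, 'origin': [0.136, 0.538, 0.373], 'orientation': [[0.388, -0.872, -0.299], [0.922, 0.366, 0.127], [-0.001, -0.325, 0.946]], 'shot': 3}
stand scene [] [([354.0, 149.0, 41.0, 52.0], 0.76), ([340.0, 168.0, 32.0, 43.0], 0.24)]
stand side [] [([217.0, 162.0, 64.0, 58.0], 0.82)]
stand wrist [] []
post_top scene [([350.0, 125.0], 0.67)] 
post_top side [([210.0, 131.0], 0.65), ([398.0, 282.0], 0.35)] 
post_top wrist [] 
seat scene [([341.0, 155.0], 0.6)] 
seat side [([245.0, 149.0], 0.84)] 
seat wrist [] 
beam scene [([351.0, 132.0], 0.61)] 
beam side [([216.0, 142.0], 0.96)] 
beam wrist [] 
bail scene [([342.0, 151.0], 0.97), ([294.0, 112.0], 0.89), ([402.0, 163.0], 0.72)] 
b
[... 1129 characters left out ...]
,  1.33366383e+00,
       -1.95771987e-05,  1.41820242e+00]), 'joint_vel': array([-0.00064163, -0.00080694,  0.00070453, -0.0009597 ,  0.0001979 ,
        0.001152  ]), 'effort': array([ 1.96557880e-04, -5.55376339e+01,  3.44731915e+01,  1.47573686e-03,
       -1.95226830e-04,  1.92524550e-05]), 'ee_pos': array([0.21309043, 0.50706292, 0.23128865]), 'tcp_rot': array([[ 4.59630684e-05,  3.87407334e-01,  9.21908648e-01],
       [ 3.74686967e-05,  9.21908648e-01, -3.87407336e-01],
       [-9.99999998e-01,  5.23491453e-05,  2.78581023e-05]]), 'force': array([ 0.96024763,  0.70091061, -0.55264557]), 'wrist_torque': array([-0.04301661,  0.01776758,  0.03288101]), 'finger_gap': 0.08542654632235266}
```

View pics/scene0.png

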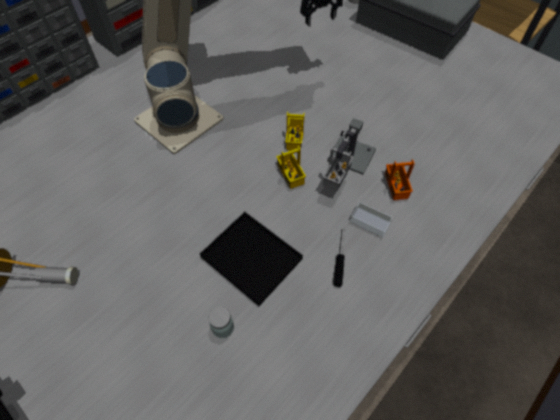

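View pics/side0.png

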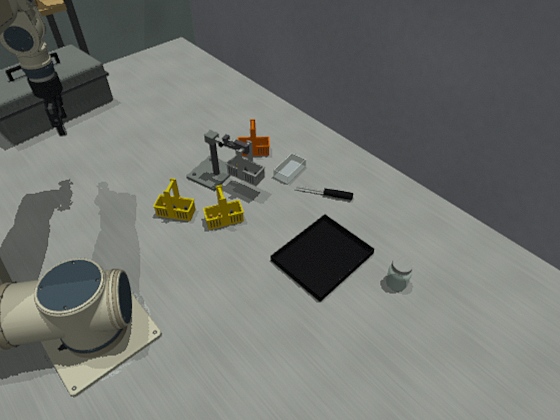

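The candidates are the two yellow baskets (scene 294,130 and 291,168), the orange one (399,180) and the grey one hanging from the hook (scene 336,170; side 245,165). The grey one fits: it's steel and on the stand's hook. I'll triangulate it and check it in an enlarged crop.

```bash
python3 - <<'E'
from h import *
s,d=get_image('scene'),get_image('side')
O={'post':((350,125),(210,131)),'seat':((341,153),(245.5,150)),'beam':((351,132),(216,142)),'tray':((252,259),(322,258)),'jar':((220,326),(397,282)),'yel1':((293,139),(228,221))}
for k,(a,b) in O.items(): print(k,tri([(s,a),(d,b)]))
for k,a,b in [('tray',(252,259),(322,259)),('drv',(340,258),(322,194)),('box',(370,221),(290,170)),('jar',(220,326),(397,282))]: print(k,atz(s,a,0.01),atz(d,b,0.01))
for z,c in [('tray corners',0)]:
  for a in [(245,213),(302,257),(260,304),(201,255)]: print(atz(s,a,.024))
c1=cv2.resize(s['frame'][100:225,270:430],None,fx=3.4,fy=3.4,interpolation=2)[:,:400*1]
a=cv2.resize(s['frame'][110:210,290:425],(540,400),interpolation=2)
b=cv2.resize(d['frame'][110:210,150:285+0],(540,400),interpolation=2)
im=np.vstack([a[:300],b[:300]])
cv2.imwrite('pics/c1.png',im[:,:,::-1])
E
```

```text
post (array([0.55355958, 0.2543252 , 0.18887884]), [np.float64(3.0), np.float64(3.0)])
seat (array([0.59858292, 0.15194423, 0.16562667]), [np.float64(1.4), np.float64(1.4)])
beam (array([0.56161669, 0.25059541, 0.15404369]), [np.float64(0.2), np.float64(0.2)])
tray (array([ 0.58257081, -0.20895876, -0.006479  ]), [np.float64(0.4), np.float64(0.4)])
jar (array([ 0.66627807, -0.40836782,  0.01068243]), [np.float64(0.5), np.float64(0.4)])
yel1 (array([0.4346414 , 0.08606023, 0.08439027]), [np.float64(18.7), np.float64(20.0)])
tray [ 0.58876047 -0.21292099  0.01      ] [ 0.57016374 -0.22056477  0.01      ]
drv [ 0.77158239 -0.03786359  0.01      ] [ 0.7573446  -0.03672542  0.01      ]
box [0.75976053 0.12119021 0.01      ] [0.75896099 0.11812565 0.01      ]
jar [ 0.66582011 -0.40712448  0.01      ] [ 0.66677016 -0.40935002  0.01      ]
[ 0.46899999 -0.12323787  0.024     ]
[ 0.69382917 -0.11568052  0.024     ]
[ 0.70446211 -0.29608631  0.024     ]
[ 0.4789643  -0.30765383  0.024     ]
```

View pics/c1.png

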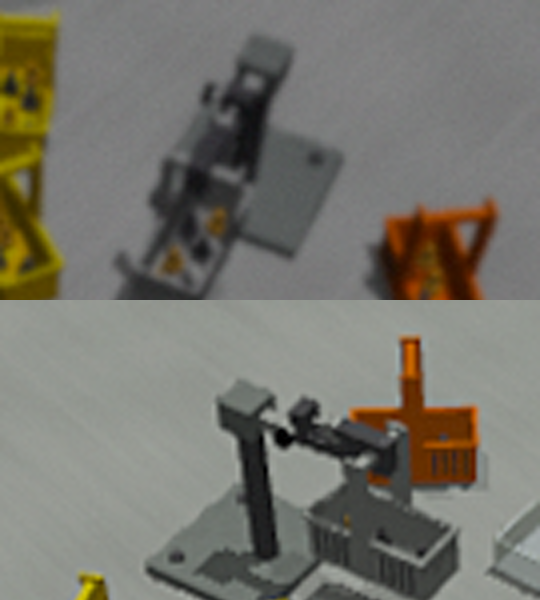

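The crop confirms it: the grey steel basket hangs on the stand's hook, with the orange and yellow ones standing clear on the bench. Next I'll hover above it, jaws along the bar.

Call:
apply_moves(rows=[[[-4,0,4,0.13,0,0],[-7,-2,9,0.26,0,0],[-7,-3.5,14,0.39,0,0],[-7,-5.5,19,0.52,0,0],[-7,-7.5,24,0.65,0,0],[-7,-9.5,29,0.785,0,0],[-7,-11.5,34,0.785,0,0],[-7,-14,39,0.785,0,0],[-7,-16,44,0.785,0,0],[-7,-17.8,49,0.785,0,0],[-7,-17.8,49.2,0.785,0,0],[-7,-17.8,49.2,0.785,0,0],[-7,-17.8,49.2,0.785,0,0],[-7,-17.8,49.2,0.785,0,0]]], grip=0)

```text
time: 3.6
ee_pos: [0.5972, 0.1529, 0.3014]
tcp_rot: [[-0.0, 0.926, 0.379], [0.0, 0.379, -0.926], [-1.0, -0.0, -0.0]]
force: [-0.6, -0.2, -0.1]
finger_gap: 0.085
```

```bash
python3 - <<'E'
from h import *
S=sense(); print(S['time'],S['ee_pos'],S['tcp_rot'].round(3),S['qpos'].round(2),S['force'])
p=get_image('wrist'); save(p,'w1'); s=get_image('side')
for t in 'post_top seat beam bail basket'.split():
  for q in (p,s): print(t,[(np.round(r['point'],1).tolist(),round(r['conf'],2)) for r in tip_of(q,t)[:4]])
print(p['origin'],p['orientation'])
E
```

```text
3.6 [0.59720038 0.15285245 0.30138237] [[-0.     0.926  0.379]
 [ 0.     0.379 -0.926]
 [-1.    -0.    -0.   ]] [0.11 0.37 0.36 1.56 0.   1.3 ] [-0.64114564 -0.19649831 -0.09515693]
post_top [([298.9, 42.1], 0.64)]
post_top [([210.9, 134.6], 0.96)]
seat [([280.3, 200.4], 0.95)]
seat [([244.9, 147.7], 0.68)]
beam [([293.2, 85.7], 0.71), ([379.4, 225.6], 0.24)]
beam [([217.9, 140.4], 0.78)]
bail [([476.9, 109.1], 0.84), ([282.8, 202.6], 0.68), ([74.8, 29.6], 0.63), ([140.4, 188.0], 0.58)]
bail [([241.8, 147.3], 0.84), ([169.7, 184.8], 0.82), ([248.7, 122.2], 0.74), ([223.8, 192.5], 0.64)]
basket [([283.9, 176.1], 0.92), ([173.0, 170.1], 0.89), ([426.4, 110.5], 0.72), ([127.8, 47.1], 0.63)]
basket [([227.7, 221.0], 0.92), ([176.5, 211.2], 0.91), ([249.1, 172.9], 0.76), ([251.8, 151.0], 0.56)]
[0.56589677 0.22928235 0.44386309] [[ 9.25578430e-01 -3.58123873e-01 -1.22686027e-01]
 [ 3.78555864e-01  8.75479037e-01  3.00386274e-01]
 [-1.66450756e-04 -3.24474571e-01  9.45894405e-01]]
```

View pics/w1.png

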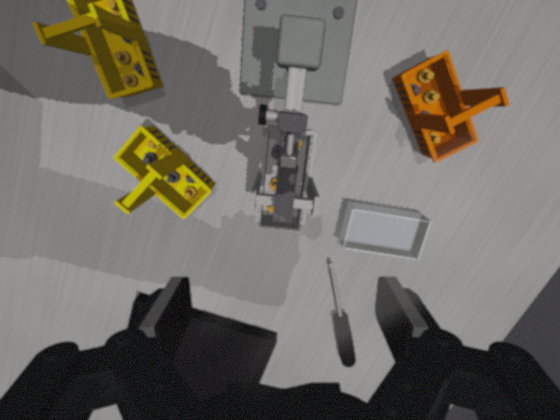

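```bash
python3 - <<'E'
from h import *
p=get_image('wrist'); s=get_image('side'); c=get_image('scene')
im=cv2.resize(p['frame'][90:240,225:345],(480,600),interpolation=2)
cv2.imwrite('pics/c2.png',im[:,:,::-1])
for n,a,b in [('seat',(281.5,201.5),(245,149)),('post',(300,42),(210.5,133)),('beam',(293.2,85.7),(217,141))]:
  print(n,tri([(p,a),(s,b)]))
print('post@.176',atz(p,(300,42),.176),'seat@.172',atz(p,(281.5,201.5),.172),'beam@.161',atz(p,(293.2,85.7),.161))
for uv in [(243,94),(341,103)]: print(atz(p,uv,.012))
E
```

```text
seat (array([0.59753379, 0.14957908, 0.16709866]), [np.float64(0.7), np.float64(0.2)])
post (array([0.56117236, 0.27245673, 0.17609773]), [np.float64(1.9), np.float64(0.4)])
beam (array([0.56650599, 0.24476546, 0.15866167]), [np.float64(4.4), np.float64(1.1)])
post@.176 [0.56223148 0.27170444 0.176     ] seat@.172 [0.59643248 0.15128066 0.172     ] beam@.161 [0.56941301 0.24278538 0.161     ]
[0.51671894 0.21744862 0.012     ]
[0.63468338 0.25414839 0.012     ]
```

View pics/c2.png

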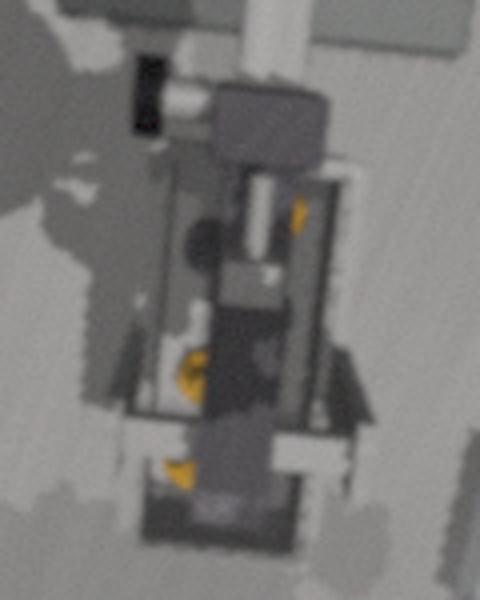

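```bash
python3 - <<'E'
from h import *
p=get_image('wrist'); S=sense()
X=atz(p,(284.8,201.2),.175); print('bar',X)
post=atz(p,(300,42),.176); v=post-X; print(np.linalg.norm(v[:2]),np.degrees(np.arctan2(v[1],v[0])))
d=np.array([X[0],X[1],.148])-S['ee_pos']; print('tool shift cm',(S['tcp_rot'].T@d*100).round(2))
E
```

```text
bar [0.59868911 0.15336941 0.175     ]
0.12368625004963484 107.10432003714018
tool shift cm [15.33  0.13 -0.06]
```

Call:
apply_moves(rows=[[[2,0.1,0,0.09,0,0],[5,0.15,0,0.09,0,0],[8,0.15,0,0.09,0,0],[10,0.15,0,0.09,0,0],[10,0.15,0,0.09,0,0]]])

```text
time: 4.9
ee_pos: [0.5978, 0.1527, 0.1985]
tcp_rot: [[-0.005, 0.956, 0.294], [-0.001, 0.294, -0.956], [-1.0, -0.005, -0.001]]
force: [-0.0, 0.6, -0.6]
finger_gap: 0.0852
```

```bash
python3 - <<'E'
from h import *
S=sense(); print(S['time'],S['ee_pos'],S['tcp_rot'].round(3),S['force'])
p=get_image('wrist'); save(p,'w2')
for t in 'seat bail'.split(): print(t,[(np.round(r['point'],1).tolist(),round(r['conf'],2)) for r in tip_of(p,t)[:4]])
print(proj(p,[.5987,.1534,.172]), proj(p,[.5987,.1534,.180]))
E
```

```text
4.9 [0.59780899 0.1527254  0.1984949 ] [[-0.005  0.956  0.294]
 [-0.001  0.294 -0.956]
 [-1.    -0.005 -0.001]] [-0.00389111  0.64627614 -0.59141719]
seat [([280.6, 250.7], 0.85)]
bail [([556.4, 87.7], 0.85), ([285.9, 251.6], 0.76), ([91.5, 237.0], 0.63)]
[285.20798265 252.29639389] [285.22017398 258.68637347]
```

View pics/w2.png

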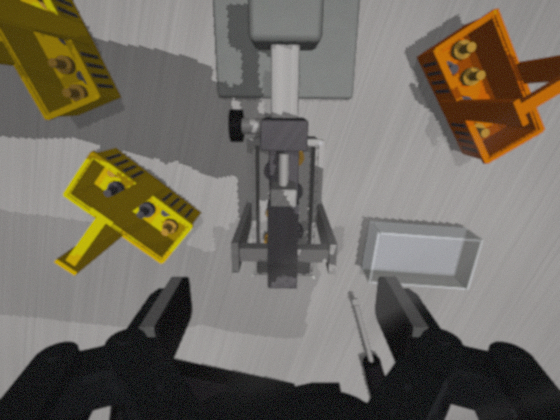

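The legs sit at columns 232–337 and the bar at row 254, matching the prediction (285, 252–258). I'll descend and grip.

Call:
apply_moves(rows=[[[2,0.05,0,0,0,0],[4,0.08,0,0,0,0],[5,0.08,0,0,0,0],[5,0.08,0,0,0,0],[5,0.08,0,0,0,0]]])

```text
time: 5.55
ee_pos: [0.6003, 0.1532, 0.1525]
tcp_rot: [[0.001, 0.956, 0.294], [0.0, 0.294, -0.956], [-1.0, 0.001, 0.0]]
force: [-0.2, 0.0, 0.3]
finger_gap: 0.0854
```

Call:
apply_moves(rows=[[[0,0,0,0,0,0],[0,0,0,0,0,0],[0,0,0,0,0,0],[0,0,0,0,0,0],[0,0,0,0,0,0],[0,0,0,0,0,0],[0,0,0,0,0,0],[0,0,0,0,0,0]]], grip=1, newtons=60)

```text
time: 6.35
ee_pos: [0.6001, 0.1531, 0.1525]
tcp_rot: [[0.002, 0.956, 0.294], [0.0, 0.294, -0.956], [-1.0, 0.002, 0.0]]
force: [-2.3, -0.8, 4.9]
finger_gap: 0.0571
```

```bash
python3 - <<'E'
from h import *
S=sense(); print(S['time'],S['ee_pos'].round(4),S['tcp_rot'].round(3),S['force'].round(2),S['wrist_torque'].round(2),S['finger_gap'])
p=get_image('wrist'); save(p,'w3')
E
```

```text
6.35 [0.6001 0.1531 0.1525] [[ 0.002  0.956  0.294]
 [ 0.     0.294 -0.956]
 [-1.     0.002  0.   ]] [-2.33 -0.84  4.91] [-0.15  0.44  0.07] 0.0571078336652353
```

View pics/w3.png

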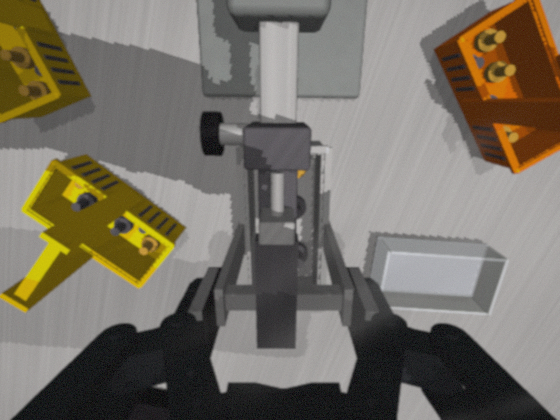

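Both pads are closed on the legs' outer faces (gap 57 mm, hook between them). I'll take the basket's weight off the saddle in small steps.

Call:
apply_moves(rows=[[[-0.1,0,0,0,0,0],[-0.1,0,0,0,0,0],[-0.1,0,0,0,0,0]]])

```text
time: 6.7
ee_pos: [0.5999, 0.1532, 0.1526]
tcp_rot: [[0.0, 0.956, 0.294], [-0.0, 0.294, -0.956], [-1.0, 0.0, 0.0]]
force: [-1.6, -0.0, 3.0]
finger_gap: 0.0566
```

Call:
apply_moves(rows=[[[-0.1,0,0,0,0,0],[-0.1,0,0,0,0,0],[-0.1,0,0,0,0,0]]])

```text
time: 7.0
ee_pos: [0.5996, 0.1531, 0.1527]
tcp_rot: [[-0.001, 0.956, 0.294], [-0.0, 0.294, -0.956], [-1.0, -0.001, -0.0]]
force: [-0.4, -0.3, -4.4]
finger_gap: 0.0568
```

Call:
apply_moves(rows=[[[-0.1,0,0,0,0,0],[-0.1,0,0,0,0,0],[-0.1,0,0,0,0,0]]])

```text
time: 7.3
ee_pos: [0.5998, 0.1532, 0.1542]
tcp_rot: [[-0.0, 0.956, 0.294], [0.0, 0.294, -0.956], [-1.0, -0.0, -0.0]]
force: [0.5, -0.8, -4.9]
finger_gap: 0.0568
```

Call:
apply_moves(rows=[[[0,0,-0.2,0,0,0],[0,0,-0.4,0,0,0],[0,0,-0.6,0,0,0],[0,0,-0.8,0,0,0],[0,0,-1.0,0,0,0],[0,0,-1.0,0,0,0]]])

```text
time: 7.9
ee_pos: [0.5968, 0.163, 0.1543]
tcp_rot: [[-0.0, 0.956, 0.294], [0.0, 0.294, -0.956], [-1.0, -0.0, -0.0]]
force: [-0.7, 0.0, -4.3]
finger_gap: 0.0569
```

Call:
apply_moves(rows=[[[0,0,-0.1,0,0,0],[0,0,-0.2,0,0,0],[0,0,-0.3,0,0,0],[0,0,-0.3,0,0,0]]])

```text
time: 8.3
ee_pos: [0.596, 0.1657, 0.1543]
tcp_rot: [[-0.0, 0.956, 0.294], [0.0, 0.294, -0.956], [-1.0, -0.0, -0.0]]
force: [-0.6, -0.7, -5.3]
finger_gap: 0.057
```

Call:
apply_moves(rows=[[[0,0,-0.1,0,0,0],[0,0,-0.2,0,0,0],[0,0,-0.3,0,0,0],[0,0,-0.4,0,0,0],[0,0,-0.4,0,0,0]]])

```text
time: 8.8
ee_pos: [0.5948, 0.1695, 0.1543]
tcp_rot: [[-0.0, 0.956, 0.294], [0.0, 0.294, -0.956], [-1.0, -0.0, -0.0]]
force: [0.0, 1.7, -4.0]
finger_gap: 0.0571
```

Call:
apply_moves(rows=[[[0,0,-0.1,0,0,0],[0,0,-0.2,0,0,0],[0,0,-0.3,0,0,0],[0,0,-0.4,0,0,0],[0,0,-0.4,0,0,0]]])

```text
time: 9.3
ee_pos: [0.5936, 0.1734, 0.1543]
tcp_rot: [[0.0, 0.956, 0.294], [0.0, 0.294, -0.956], [-1.0, 0.0, -0.0]]
force: [-0.4, -0.8, -4.5]
finger_gap: 0.0572
```

Call:
apply_moves(rows=[[[0,0,-0.1,0,0,0],[0,0,-0.2,0,0,0],[0,0,-0.3,0,0,0],[0,0,-0.3,0,0,0]]])

```text
time: 9.7
ee_pos: [0.5928, 0.1762, 0.1543]
tcp_rot: [[-0.0, 0.956, 0.294], [0.0, 0.294, -0.956], [-1.0, 0.0, -0.0]]
force: [0.5, 0.6, -4.3]
finger_gap: 0.0569
```

Call:
apply_moves(rows=[[[0,0,-0.1,0,0,0],[0,0,-0.2,0,0,0],[0,0,-0.3,0,0,0],[0,0,-0.3,0,0,0]]])

```text
time: 10.1
ee_pos: [0.5919, 0.1791, 0.1543]
tcp_rot: [[-0.0, 0.956, 0.294], [0.0, 0.294, -0.956], [-1.0, -0.0, -0.0]]
force: [0.3, -0.7, -4.4]
finger_gap: 0.0564
```

Call:
apply_moves(rows=[[[0,0,-0.1,0,0,0],[0,0,-0.2,0,0,0],[0,0,-0.3,0,0,0],[0,0,-0.3,0,0,0]]])

```text
time: 10.5
ee_pos: [0.5911, 0.1817, 0.1543]
tcp_rot: [[0.0, 0.956, 0.293], [-0.0, 0.293, -0.956], [-1.0, -0.0, 0.0]]
force: [0.5, -1.9, -5.6]
finger_gap: 0.0571
```

```bash
python3 - <<'E'
from h import *
p=get_image('wrist')
im=cv2.resize(p['frame'][90:370,190:390],(571,800))[:,:]
im=cv2.resize(p['frame'][110:370,170:400],(530,600),interpolation=2)
cv2.imwrite('pics/c4.png',im[:,:,::-1])
print(sense()['force'])
E
```

```text
[ 0.56098726 -3.0869189  -4.80919609]
```

View pics/c4.png

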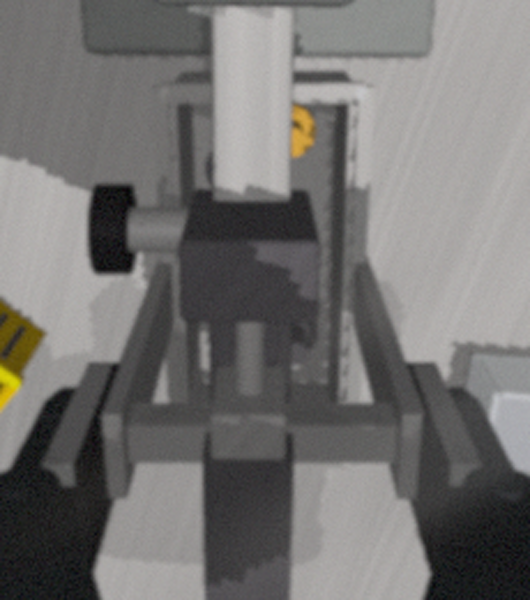

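The bar (crop row 430) has just reached the keeper, at about 2–3 N. Now I'll push gently, with the stop expected about 11 mm further on.

Call:
apply_moves(rows=[[[0,0,-0.1,0,0,0],[0,0,-0.2,0,0,0],[0,0,-0.3,0,0,0],[0,0,-0.4,0,0,0],[0,0,-0.5,0,0,0],[0,0,-0.5,0,0,0]]])

```text
time: 11.15
ee_pos: [0.5896, 0.1866, 0.1543]
tcp_rot: [[0.0, 0.956, 0.294], [-0.0, 0.294, -0.956], [-1.0, 0.0, 0.0]]
force: [1.4, -3.5, -5.6]
finger_gap: 0.0568
```

Call:
apply_moves(rows=[[[0,0,-0.1,0,0,0],[0,0,-0.2,0,0,0],[0,0,-0.3,0,0,0],[0,0,-0.3,0,0,0]]])

```text
time: 11.55
ee_pos: [0.5888, 0.1895, 0.1543]
tcp_rot: [[0.0, 0.956, 0.294], [-0.0, 0.294, -0.956], [-1.0, 0.0, 0.0]]
force: [2.9, -5.4, -4.9]
finger_gap: 0.0566
```

Call:
apply_moves(rows=[[[0,0,-0.05,0,0,0],[0,0,-0.1,0,0,0],[0,0,-0.1,0,0,0]]])

```text
time: 11.85
ee_pos: [0.5886, 0.1903, 0.1543]
tcp_rot: [[0.0, 0.956, 0.293], [-0.0, 0.293, -0.956], [-1.0, 0.0, 0.0]]
force: [3.2, -4.9, -6.0]
finger_gap: 0.0569
```

Call:
apply_moves(rows=[[[0,0,-0.05,0,0,0],[0,0,-0.05,0,0,0]]])

```text
time: 12.05
ee_pos: [0.5884, 0.1907, 0.1543]
tcp_rot: [[0.0, 0.956, 0.293], [-0.0, 0.293, -0.956], [-1.0, 0.0, 0.001]]
force: [2.6, -4.5, -6.2]
finger_gap: 0.0568
```

Call:
apply_moves(rows=[[[0,0,-0.05,0,0,0],[0,0,-0.05,0,0,0]]])

```text
time: 12.25
ee_pos: [0.5883, 0.1912, 0.1543]
tcp_rot: [[0.0, 0.956, 0.293], [-0.0, 0.293, -0.956], [-1.0, 0.0, 0.001]]
force: [2.6, -5.5, -5.1]
finger_gap: 0.0572
```

Call:
apply_moves(rows=[[[0,0,-0.05,0,0,0],[0,0,-0.05,0,0,0]]])

```text
time: 12.45
ee_pos: [0.5882, 0.1916, 0.1543]
tcp_rot: [[0.0, 0.956, 0.293], [-0.001, 0.293, -0.956], [-1.0, 0.0, 0.001]]
force: [2.4, -5.1, -5.1]
finger_gap: 0.0568
```

Call:
apply_moves(rows=[[[0,0,-0.05,0,0,0],[0,0,-0.05,0,0,0]]])

```text
time: 12.65
ee_pos: [0.5881, 0.1919, 0.1543]
tcp_rot: [[0.0, 0.956, 0.293], [-0.001, 0.293, -0.956], [-1.0, 0.0, 0.001]]
force: [2.4, -5.7, -5.2]
finger_gap: 0.0567
```

Call:
apply_moves(rows=[[[0,0,-0.05,0,0,0],[0,0,-0.05,0,0,0]]])

```text
time: 12.85
ee_pos: [0.5881, 0.1919, 0.1543]
tcp_rot: [[0.001, 0.956, 0.293], [-0.002, 0.293, -0.956], [-1.0, 0.0, 0.002]]
force: [2.7, -7.7, -5.0]
finger_gap: 0.057
```

Call:
apply_moves(rows=[[[0,0,-0.05,0,0,0],[0,0,-0.05,0,0,0]]])

```text
time: 13.05
ee_pos: [0.588, 0.192, 0.1543]
tcp_rot: [[0.001, 0.956, 0.293], [-0.003, 0.293, -0.956], [-1.0, 0.0, 0.003]]
force: [4.1, -10.5, -5.9]
finger_gap: 0.057
```

Firm stop felt: 11 N, with no further travel at y = 0.1920. I'll ease off about 1 mm.

Call:
apply_moves(rows=[[[0,0,0.1,0,0,0],[0,0,0.2,0,0,0],[0,0,0.2,0,0,0]]])

```text
time: 13.35
ee_pos: [0.5884, 0.191, 0.1543]
tcp_rot: [[0.0, 0.956, 0.293], [-0.001, 0.293, -0.956], [-1.0, 0.0, 0.001]]
force: [3.2, -5.4, -5.4]
finger_gap: 0.057
```

Call:
apply_moves(rows=[[[-0.1,0,0,0,0,0],[-0.2,0,0,0,0,0],[-0.3,0,0,0,0,0],[-0.3,0,0,0,0,0]]])

```text
time: 13.75
ee_pos: [0.5879, 0.191, 0.157]
tcp_rot: [[-0.001, 0.956, 0.293], [-0.001, 0.293, -0.956], [-1.0, -0.001, 0.001]]
force: [1.5, -5.5, -5.5]
finger_gap: 0.0569
```

Call:
apply_moves(rows=[[[-0.1,0,0,0,0,0],[-0.2,0,0,0,0,0],[-0.3,0,0,0,0,0],[-0.3,0,0,0,0,0]]])

```text
time: 14.15
ee_pos: [0.5879, 0.1911, 0.16]
tcp_rot: [[-0.001, 0.956, 0.293], [-0.001, 0.293, -0.956], [-1.0, -0.001, 0.001]]
force: [1.5, -6.0, -6.3]
finger_gap: 0.0569
```

Call:
apply_moves(rows=[[[-0.15,0,0,0,0,0],[-0.3,0,0,0,0,0],[-0.45,0,0,0,0,0],[-0.6,0,0,0,0,0],[-0.6,0,0,0,0,0]]])

```text
time: 14.65
ee_pos: [0.5878, 0.191, 0.1661]
tcp_rot: [[-0.001, 0.956, 0.293], [-0.001, 0.293, -0.956], [-1.0, -0.001, 0.001]]
force: [1.6, -6.3, -5.4]
finger_gap: 0.0569
```

Call:
apply_moves(rows=[[[-0.2,0,0,0,0,0],[-0.4,0,0,0,0,0],[-0.6,0,0,0,0,0],[-0.8,0,0,0,0,0],[-1.0,0,0,0,0,0],[-1.0,0,0,0,0,0]]])

```text
time: 15.25
ee_pos: [0.588, 0.192, 0.1767]
tcp_rot: [[0.0, 0.956, 0.294], [0.001, 0.294, -0.956], [-1.0, 0.0, -0.001]]
force: [0.8, 0.6, -4.5]
finger_gap: 0.0566
```

Out of the keeper (force is back to weight only), bar 24 mm up. A little higher, then straight forward off the hook.

Call:
apply_moves(rows=[[[-0.3,0,0,0,0,0],[-0.6,0,0,0,0,0],[-0.6,0,0,0,0,0],[-0.6,0,0.5,0,0,0],[-0.6,0,1,0,0,0],[-0.6,0,1.5,0,0,0],[-0.6,0,2,0,0,0],[-0.6,0,2,0,0,0]]])

```text
time: 16.05
ee_pos: [0.5942, 0.1714, 0.1822]
tcp_rot: [[-0.0, 0.956, 0.293], [-0.0, 0.293, -0.956], [-1.0, -0.0, 0.0]]
force: [0.0, -1.0, -5.8]
finger_gap: 0.0572
```

Call:
apply_moves(rows=[[[0,0,1,0,0,0],[0,0,2,0,0,0],[0,0,3,0,0,0],[0,0,4,0,0,0],[0,0,5.5,0,0,0],[0,0,7,0,0,0],[0,0,9,0,0,0],[0,0,11,0,0,0],[0,0,13,0,0,0],[0,0,13,0,0,0]]])

```text
time: 17.05
ee_pos: [0.633, 0.0447, 0.182]
tcp_rot: [[0.0, 0.957, 0.291], [-0.001, 0.291, -0.957], [-1.0, -0.0, 0.001]]
force: [0.0, -0.4, -4.2]
finger_gap: 0.057
```

Call:
apply_moves(rows=[[[0,-0.7,1.3,0,0,0],[0,-1.8,3.5,0,0,0],[0,-3.2,6.2,0,0,0],[0,-4.6,9,0,0,0],[0,-6,11.7,0,0,0],[0,-7.4,14.4,0,0,0],[0,-8.8,17.1,0,0,0],[0,-10.2,19.8,0,0,0],[0,-11.2,21.8,0,0,0],[0,-11.8,22.8,0,0,0],[0,-12,23.1,0,0,0],[0,-12,23.1,0,0,0],[0,-12,23.1,0,0,0]]])

```text
time: 18.35
ee_pos: [0.5853, -0.2071, 0.1824]
tcp_rot: [[0.0, 0.956, 0.294], [0.0, 0.294, -0.956], [-1.0, 0.0, -0.0]]
force: [-0.2, 0.1, -4.4]
finger_gap: 0.057
```

```bash
python3 - <<'E'
from h import *
S=sense(); print(S['time'],S['ee_pos'].round(4),S['force'].round(1),S['finger_gap'])
d=get_image('side'); s=get_image('scene')
a=cv2.resize(s['frame'][150:350,160:360],(400,400),interpolation=2)
b=cv2.resize(d['frame'][150:350,220:420],(400,400),interpolation=2)
cv2.imwrite('pics/c5.png',np.hstack([a,b])[:,:,::-1])
for n,q in(('scene',s),('side',d)):
  print(n,[(np.round(r['point']).tolist(),round(r['conf'],2)) for r in tip_of(q,'tray')],[np.round(r['extent']).tolist() for r in boxes_of(q,'tray')[:1]], proj(q,[.586,-.211,.004]).round(),proj(q,[S['ee_pos'][0],S['ee_pos'][1],.09]).round())
E
```

```text
18.35 [ 0.5853 -0.2071  0.1824] [-0.2  0.1 -4.4] 0.056956135463100376
scene [([250.0, 257.0], 0.79)] [[253.0, 261.0, 103.0, 90.0]] [252. 259.] [251. 244.]
side [([322.0, 258.0], 0.88)] [[321.0, 268.0, 101.0, 65.0]] [323. 255.] [325. 235.]
```

View pics/c5.png

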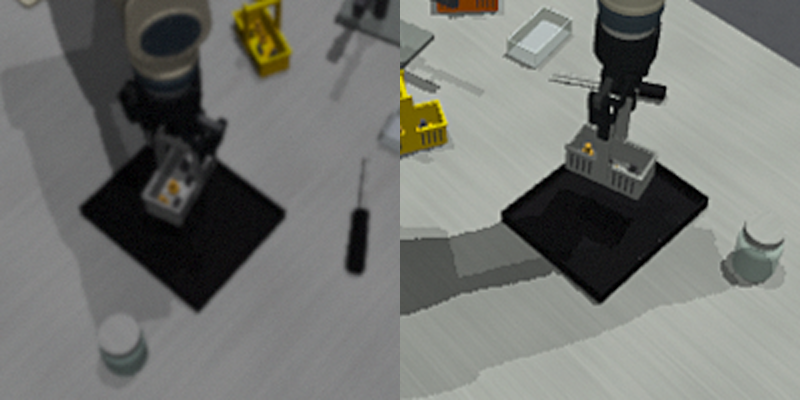

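The basket hangs level over the tray's middle (scene crop 175,190; side crop 610,160). Lowering.

Call:
apply_moves(rows=[[[1,0,0.2,0,0,0],[2.5,0,0.3,0,0,0],[4,0,0.3,0,0,0],[5.5,0,0.3,0,0,0],[6.5,0,0.3,0,0,0],[7.2,0,0.3,0,0,0],[7.5,0,0.3,0,0,0],[7.5,0,0.3,0,0,0],[7.5,0,0.3,0,0,0]]])

```text
time: 19.55
ee_pos: [0.5864, -0.2111, 0.1078]
tcp_rot: [[0.001, 0.956, 0.294], [-0.0, 0.294, -0.956], [-1.0, 0.001, 0.001]]
force: [-0.2, -0.3, -4.9]
finger_gap: 0.0566
```

Call:
apply_moves(rows=[[[0.2,0,0,0,0,0],[0.4,0,0,0,0,0],[0.6,0,0,0,0,0],[0.7,0,0,0,0,0],[0.7,0,0,0,0,0]]])

```text
time: 20.05
ee_pos: [0.586, -0.2109, 0.1001]
tcp_rot: [[-0.0, 0.956, 0.294], [0.0, 0.294, -0.956], [-1.0, -0.0, -0.0]]
force: [0.0, 1.0, -5.3]
finger_gap: 0.0571
```

Call:
apply_moves(rows=[[[0.1,0,0,0,0,0],[0.2,0,0,0,0,0],[0.2,0,0,0,0,0]]])

```text
time: 20.35
ee_pos: [0.5861, -0.2109, 0.0981]
tcp_rot: [[-0.0, 0.956, 0.294], [0.0, 0.294, -0.956], [-1.0, -0.0, -0.0]]
force: [0.2, 0.9, -3.8]
finger_gap: 0.057
```

Call:
apply_moves(rows=[[[0.1,0,0,0,0,0],[0.1,0,0,0,0,0],[0.1,0,0,0,0,0]]])

```text
time: 20.65
ee_pos: [0.5861, -0.2109, 0.0973]
tcp_rot: [[-0.0, 0.956, 0.294], [0.0, 0.294, -0.956], [-1.0, -0.0, -0.0]]
force: [-0.8, -0.4, -4.3]
finger_gap: 0.0571
```

Call:
apply_moves(rows=[[[0.1,0,0,0,0,0],[0.1,0,0,0,0,0],[0.1,0,0,0,0,0]]])

```text
time: 20.95
ee_pos: [0.5862, -0.2109, 0.0968]
tcp_rot: [[0.001, 0.956, 0.294], [-0.0, 0.294, -0.956], [-1.0, 0.0, 0.0]]
force: [-2.2, 1.2, 2.8]
finger_gap: 0.0572
```

The basket stands on the floor (force went from −4.3 to +2.8 N, z 0.0968 as expected). Releasing.

Call:
apply_moves(rows=[[[0,0,0,0,0,0],[0,0,0,0,0,0],[0,0,0,0,0,0],[0,0,0,0,0,0],[0,0,0,0,0,0],[0,0,0,0,0,0]]], grip=0)

```text
time: 21.55
ee_pos: [0.5861, -0.2109, 0.0962]
tcp_rot: [[-0.0, 0.956, 0.294], [0.0, 0.294, -0.956], [-1.0, -0.0, -0.0]]
force: [-0.4, 0.1, 0.1]
finger_gap: 0.0856
```

Call:
apply_moves(rows=[[[-0.5,0,0,0,0,0],[-1.5,0,0,0,0,0],[-3,0,0,0,0,0],[-5,0,0,0,0,0],[-7.5,0,0,0,0,0],[-10,0,0,0,0,0],[-12.5,0,0,0,0,0],[-15,0,0,0,0,0],[-15,0,0,0,0,0]]])

```text
time: 22.45
ee_pos: [0.5871, -0.2114, 0.2509]
tcp_rot: [[0.006, 0.956, 0.294], [-0.003, 0.294, -0.956], [-1.0, 0.005, 0.005]]
force: [0.4, 0.6, 0.6]
finger_gap: 0.0855
```

```bash
python3 - <<'E'
from h import *
S=sense(); print(S['time'],S['ee_pos'].round(4),S['force'].round(1),S['finger_gap'])
d=get_image('side'); s=get_image('scene'); w=get_image('wrist')
a=cv2.resize(s['frame'][100:350,160:430],(400,370),interpolation=2)
b=cv2.resize(d['frame'][100:350,150:420],(400,370),interpolation=2)
cv2.imwrite('pics/c6.png',np.hstack([a,b])[:,:,::-1])
print([(np.round(r['point']).tolist(),round(r['conf'],2)) for r in tip_of(w,'basket')],proj(w,[.586,-.211,.004]))
for t,k in (('jar',s),('driver',s),('bolt_box',s)): print(t,[np.round(r['point']).tolist() for r in tip_of(k,t)[:2]])
E
```

```text
22.45 [ 0.5871 -0.2114  0.2509] [0.4 0.6 0.6] 0.08549276783063178
[([283.0, 171.0], 0.89)] [282.7006096  173.03012197]
jar [[225.0, 323.0], [357.0, 124.0]]
driver [[341.0, 255.0]]
bolt_box [[370.0, 223.0], [248.0, 256.0]]
```

View pics/c6.png

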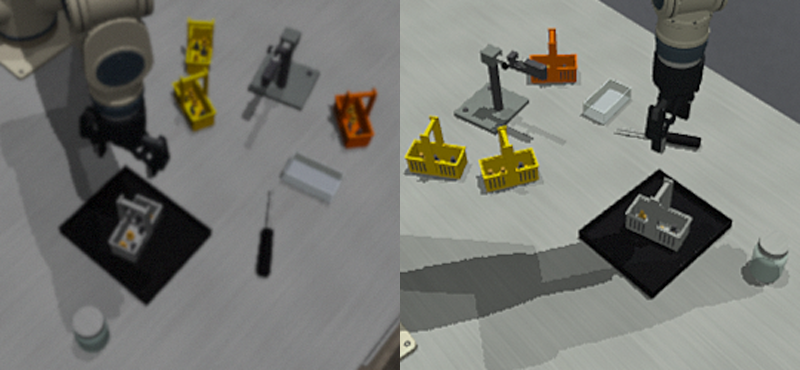

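The basket stands upright in the middle of the tray (scene crop 135,225; side crop 658,222). The hook is empty, the screwdriver, box and jar are where they were, and the gripper is clear.

```bash
python3 -c "
from station import *
print(hand_in())"
```

```text
the job is handed in; nothing more can be done
None
```

The steel basket is off the hook and standing upright near the middle of the black tray. I handed the job in at about 22.6 s of the 48 s allowed.

- **Taking it off the hook:** I gripped the legs at 60 N and took the weight off the saddle. I then pushed the bar about 40 mm back until the firm stop showed: 11 N and no further travel, well below the 30 N that bends the hook. After easing off 1 mm, I lifted it 30 mm without any jamming and moved it forward off the hook.
- **Setting it down:** I opened the gripper only after the force showed the basket standing on the tray floor, at the height expected for it.
- **Last checks:** The network placed the basket's origin about 2 pixels from the projected tray centre in the wrist view. The closing pictures show the basket upright, the hook empty and the gripper clear. The screwdriver, clear box and jar are where they were; the jar's detected point differed by about 5 pixels from the first picture, which I took as network scatter.
- **Measured differences:** After the first descent the gripper stood about 4 mm higher than commanded, but the grip was still sound. No check failed.

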